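# Sweep the loose union nuts into the collecting bay

### The job

Sweep the two loose chrome union nuts across the worktop with the fingers into the three-sided aluminium collecting bay, until both lie wholly inside it, past the ends of its side walls. Only push them: do not lift them off the worktop, and leave the other tools, fittings, tapes and shower heads where they are.

Things in the scene. Friction and masses are not known exactly. Their poses are not given: they have to be found in the camera images.
- bay: fixed three-sided fence of aluminium strip on the dark-green band, no floor, one side open. Origin: centre of the inner space, at worktop height. Its x axis points from the open side (x = -60 mm; rounded wall ends reach -63) to the back wall (inner face x = +60 mm), about to the robot's left; side walls' inner faces at y = -75 and +75 mm. Walls 6 mm thick, 30 mm high; 3 mm flange behind the back wall
- nut_a_center (a point): first of two alike chrome hexagonal union nuts with a large through hole, lying flat and loose on the wide dark-green band of the worktop, before the bay's open side (the band's near edge is a flat metal rail 3.5 mm high, to world x = 0.545); 29 x 32 mm across, 12 mm high, about 50 g, slides when pushed and stops when the push stops; point at its centre, 6 mm above the worktop
- nut_b_center (a point): second of two alike chrome hexagonal union nuts with a large through hole, lying flat and loose on the wide dark-green band of the worktop, before the bay's open side (the band's near edge is a flat metal rail 3.5 mm high, to world x = 0.545); 29 x 32 mm across, 12 mm high, about 50 g, slides when pushed and stops when the push stops; point at its centre, 6 mm above the worktop
- fitting_1: brass double nipple, a threaded pipe fitting 40 x 26 x 23 mm lying on its side, loose; origin at the middle of its underside. Bystander
- hex_key: bent hex key, 23 x 73 x 5 mm, lying loose; origin at the middle of its underside. Bystander
- thread_tape: spool of thread tape lying flat, 64 x 55 x 16 mm, loose; origin at the middle of its underside. Bystander
- black_tape: roll of black tape lying flat, 55 x 53 x 19 mm, loose; origin at the middle of its underside. Bystander
- gauge: steel plug gauge, 21 x 106 x 21 mm, lying loose; origin at the middle of its underside. Bystander
- fitting_2: a second brass double nipple like the first, 40 x 26 x 23 mm; origin at the middle of its underside. Bystander
- shower_head: round shower head standing on its face, 125 mm across, 92 mm tall, loose; origin at the middle of its underside. Bystander

How it is judged:
At the end, for the whole second after the job is handed in: Each nut lies on the worktop inside the bay: its centre at least 16 mm past the open side (x > -44 mm in the bay's frame) and between the walls; no bystander is more than 20 mm from where it stood (x of nut_a_center in the frame of bay between -0.044 and 0.06 m and y of nut_a_center in the frame of bay between -0.075 and 0.075 m and height (world z) of each of nut_a_center, nut_b_center below 0.02 m and x of nut_b_center in the frame of bay between -0.044 and 0.06 m and y of nut_b_center in the frame of bay between -0.075 and 0.075 m and distance of each of fitting_1, hex_key, thread_tape, black_tape, gauge, fitting_2, shower_head from where it was at the start of the episode below 0.02 m); the robot touches nothing.
It fails at once if a union nut was lifted off the worktop (its centre more than 25 mm above it) (height (world z) of any of nut_a_center, nut_b_center above 0.025 m).
It fails at once if a bystander was moved more than 20 mm or tipped over (distance of any of fitting_1, hex_key, thread_tape, black_tape, gauge, fitting_2, shower_head from where it was at the start of the episode above 0.02 m or angle between shower_head's own z axis and vertical above 0.3 rad).
It also fails if it takes over 64 s, if anything falls off the work surface, if the arm or the gripper's body presses on something with over 40 N, if the wrist force passes 120 N, or if a joint passes its speed limit or range.

### The arm

A 6-joint arm with a two-finger parallel gripper is mounted at the origin on a cart in front of the work surface, level with it; the furniture and walls round the work are solid. World frame = base frame: x ahead of the robot, y to its left, z up, the work surface at z = 0. Lengths are in m, angles in rad, forces in N, time in s.
With the tool pointing down it reaches from about 0.325 to 0.85 m from the base axis. Payload 4.4 kg.
Tool frame: the origin (TCP) lies midway between the tips of the shut fingers; the grasp point (between the pads) lies 19 mm behind it; z points along the fingers, y is the direction in which the jaws open and shut (so a half turn about z gives the same grasp; the last joint's range is limited). The gripper opens to 94 mm and grips with 3 to 60 N. Pads are 16 mm wide; open, the fingers measure 119 mm over their backs; the gripper's body (75 mm by 177 mm) begins 78 mm behind the grasp point.
Start: joints at [-1.375, 0.207, 1.542, -0, 1.393, -0.15], TCP at [0.195, -0.541, 0.205] pointing down, gripper open.
Joint ranges: [-2.73, 2.73], [-0.86, 2.22], [0.23, 2.46], [-1.11, 4.25], [0.08, 2.63], [-2.82, 2.82]. Speed limits (rad/s): [2.79, 2.79, 3.14, 3.14, 3.14, 3.14].

### API

Orientations are given as a 3x3 rotation matrix whose columns are the frame's x, y, z axes.
In Python, from bench import arm gives the robot as it stands. The module is installed in compiled form; this text tells all that it offers.
- The arm moves only by the tool play_rows, never from a script. Its arguments are lists of equal length, an entry for each row: "delta_pos": the shift along the world's x, y, z in cm, a list of three; "rotation": the turn, a rotation vector about the world's x, y, z in rad, a list of three; "fingers": the closure, from -1 (fully open) to 1 (shut), so that 0 is half open. A call has 1 to 8 rows; each row shifts and turns the commanded pose from where the row before left it; what a row does not reach is not made up. A row lasts 1/10 s, in which the tool goes at most 50 mm and 8.59 degrees, less where a joint would pass 70% of its speed; a pose out of reach is approached as far as the arm can. A call is refused whole if a number of a shift passes 5 or a number of a turn 0.15, either way. A call with a gripper value outside its range is refused whole. The fingers move at their own pace and stop on an object; "newtons" is the grip in N (left out, the last holds). Time passes only in rows, so rows that do not move let the fingers close. It gives the time, the measured TCP pose, the force and the opening at its end, in the units of the state.
- arm.state(): the state, without advancing time (a new reading comes with each control period).
- arm.grab_frame(name): name is "side" or "top"; returns a dict with "frame" (480x640x3 uint8, blue, green, red), "intrinsics" (3x3 intrinsics, pixels), "position" and "rotation" of the camera in the world. Camera axes: x right, y down, z forward; pixel columns grow to the right and rows downward; lengths in m; the calibration is good to about 2 mm. A picture is of the moment at which its call begins. There is no depth.
- arm.close_job(): hands the job in, once; it reports no verdict.
The state is a dict: "time_s": time; "joint_pos": joint angles; "joint_vel": joint speeds; "joint_torque": joint torques, N m; "tool_pos": TCP position; "orientation": TCP orientation; "force": force on the tool from outside, world axes, zero at the start; "wrist_torque": the same for the moment, N m; "opening": finger opening in m.
Only numpy, scipy, OpenCV 4.12 (cv2) and the standard library are available. Lean on these libraries where they do the work, as an engineer would, in place of code of your own. Each camera call takes 0.05 s, during which the arm holds its last target. There are 200 camera calls.

## Working session

There is one attempt and no reset: what is moved stays moved. The work goes in short steps, Python scripts to look and compute and a tool call to move; the robot and the scene stay as the last step left them, time stands still between calls to the robot, and variables do not carry over. Pictures are saved under pics/ and viewed, about 8 in all and at most 12, crops included, and the job is handed in when it is done.

Besides the shell and the picture viewer there is one more tool, called after "Call:" by a JSON object that holds its "op" and its "data", one argument or row to a line. play_rows: Moves the arm, as the interface text tells. Its arguments: {"type":"object","properties":{"delta_pos":{"type":"array"},"rotation":{"type":"array"},"fingers":{"type":"array"},"newtons":{"type":"number"}},"required":["delta_pos","rotation","fingers"]}

```bash
mkdir -p pics
cat > h.py <<'E'
import numpy as np,cv2
from bench import arm
def grab(n,out=None):
    f=arm.grab_frame(n)
    if out: cv2.imwrite('pics/'+out,f['frame'])
    return f
def px2w(f,uv,z):
    K=np.array(f['intrinsics']);R=np.array(f['rotation']);p=np.array(f['position'])
    o=[]
    for u,v in uv:
        d=R@np.linalg.solve(K,[u,v,1.]);o.append(p+d*(z-p[2])/d[2])
    return np.round(np.array(o),4)
E
python3 - <<'E'
from h import *
for n in('top','side'):
    f=grab(n,n+'1.png');print(n,f['position'],f['rotation'],f['intrinsics'])
s=arm.state();print(s['tool_pos'],s['orientation'],s['opening'],s['time_s'],s['force'])
E
```

```text
top [ 0.49499907 -0.02305272  1.12223352] [[-0.01976828 -0.99922525  0.03403118]
 [-0.99980303  0.01981689  0.00109149]
 [-0.00176504 -0.0340029  -0.99942018]] [[450.64140679   0.         313.27399572]
 [  0.         450.64140679 245.39763223]
 [  0.           0.           1.        ]]
side [ 0.33505067 -0.99419633  0.69545868] [[ 0.97610181 -0.10031208  0.1927764 ]
 [-0.21632959 -0.53285643  0.81808651]
 [ 0.02065819 -0.84023896 -0.5418226 ]] [[561.96489241   0.         315.66713532]
 [  0.         561.96489241 242.45218003]
 [  0.           0.           1.        ]]
[ 0.19527418 -0.54006286  0.20441087] [[ 9.40470085e-01  3.39876246e-01 -3.95027735e-04]
 [ 3.39876334e-01 -9.40468000e-01  2.00469345e-03]
 [ 3.09836740e-04 -2.01961480e-03 -9.99997913e-01]] 0.09384500355787091 0.1 [-0.13267058 -0.77920665 -0.61254352]
```

View pics/top1.png

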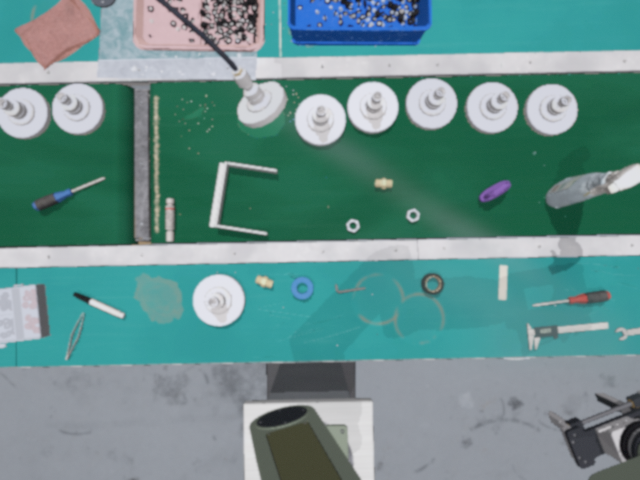

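View pics/side1.png

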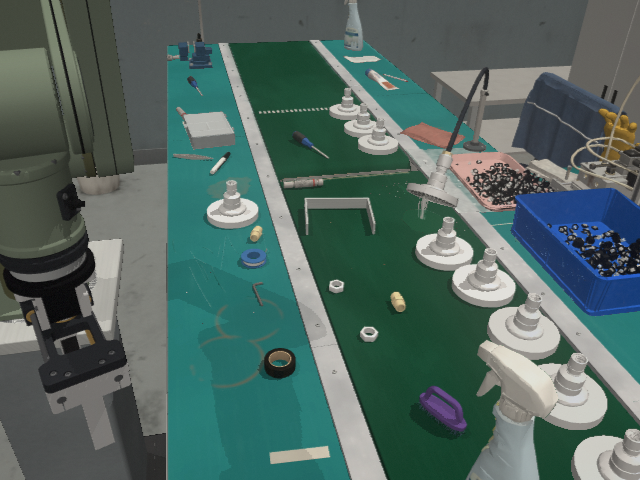

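The top picture shows the nuts at about (353,226) and (413,215), a brass fitting at (384,183), and the bay with its open ends at (277,171) and (267,234). The near rail is at row ~240. I'll enlarge this area.

Run:
```python
from h import *
f=grab('top');im=f['frame'][150:260,200:440]
cv2.imwrite('pics/c1.png',cv2.resize(im,None,fx=3.3333,fy=3.3333,interpolation=cv2.INTER_CUBIC))
uv=[(353,226),(413,215)];print(px2w(f,uv,.006))
print(px2w(f,[(384,183)],.012),px2w(f,[(277,171),(267,234),(222,163),(211,227)],.03),px2w(f,[(230,244),(350,238),(410,235)],.0035))
```

```text
[[ 0.5792 -0.1214  0.006 ]
 [ 0.6036 -0.2709  0.006 ]]
[[ 0.6839 -0.2     0.012 ]] [[0.7155 0.063  0.03  ]
 [0.5621 0.0899 0.03  ]
 [0.7378 0.1969 0.03  ]
 [0.5818 0.2257 0.03  ]] [[ 0.5407  0.185   0.0035]
 [ 0.5497 -0.1134  0.0035]
 [ 0.5542 -0.2627  0.0035]]
```

View pics/c1.png

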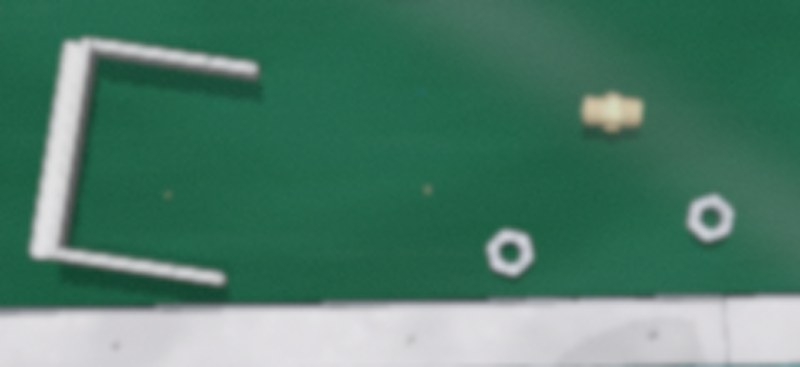

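Call:
{"op": "play_rows", "data": {
  "delta_pos": [
    [2.5,2.4,0],
    [2.5,2.4,0],
    [2.5,2.4,0],
    [2.5,2.4,0],
    [2.5,2.4,0],
    [2.5,2.4,0],
    [2.5,2.4,0],
    [2.5,2.4,0]
  ],
  "rotation": [
    [0,0,0.07],
    [0,0,0.07],
    [0,0,0.07],
    [0,0,0.07],
    [0,0,0.07],
    [0,0,0.07],
    [0,0,0.07],
    [0,0,0.07]
  ],
  "fingers": [0.65,0.65,0.65,0.65,0.65,0.65,0.65,0.65]
}}

```text
time_s: 0.95
tool_pos: [0.3962, -0.3475, 0.2051]
orientation: [[0.614, 0.789, -0.0], [0.789, -0.614, 0.0], [0.0, -0.001, -1.0]]
force: [-0.3, 0.4, -0.3]
opening: 0.0336
```

Call:
{"op": "play_rows", "data": {
  "delta_pos": [
    [2.5,2.4,-1],
    [2.5,2.4,-1],
    [2.5,2.4,-1],
    [2.5,2.4,-1],
    [2.5,2.4,-1],
    [2.5,2.4,-1],
    [2.4,2.3,-1],
    [0,0,0]
  ],
  "rotation": [
    [0,0,0.07],
    [0,0,0.07],
    [0,0,0.07],
    [0,0,0.07],
    [0,0,0.07],
    [0,0,0.07],
    [0,0,0.07],
    [0,0,0]
  ],
  "fingers": [0.65,0.65,0.65,0.65,0.65,0.65,0.65,0.65]
}}

```text
time_s: 1.75
tool_pos: [0.5702, -0.1782, 0.1332]
orientation: [[0.168, 0.986, -0.002], [0.986, -0.168, 0.003], [0.002, -0.003, -1.0]]
force: [-0.3, -0.2, -0.7]
opening: 0.0169
```

Call:
{"op": "play_rows", "data": {
  "delta_pos": [
    [0,0,-3],
    [0,0,-3],
    [0,0,-3],
    [0,0,-2],
    [0,0,-1],
    [0,0,-0.7],
    [0,0,0],
    [0,0,0]
  ],
  "rotation": [
    [0,0,0],
    [0,0,0],
    [0,0,0],
    [0,0,0],
    [0,0,0],
    [0,0,0],
    [0,0,0],
    [0,0,0]
  ],
  "fingers": [0.65,0.65,0.65,0.65,0.65,0.65,0.65,0.65]
}}

```text
time_s: 2.55
tool_pos: [0.5703, -0.1824, 0.0096]
orientation: [[0.173, 0.985, 0.002], [0.985, -0.173, -0.001], [-0.001, 0.002, -1.0]]
force: [-0.3, 0.2, -0.1]
opening: 0.0162
```

Run:
```python
from h import *
f=grab('side')
cv2.imwrite('pics/s2.png',cv2.resize(f['frame'][160:400,230:470],(720,720),interpolation=cv2.INTER_CUBIC)[:600])
```

```text
(no output)
```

View pics/s2.png

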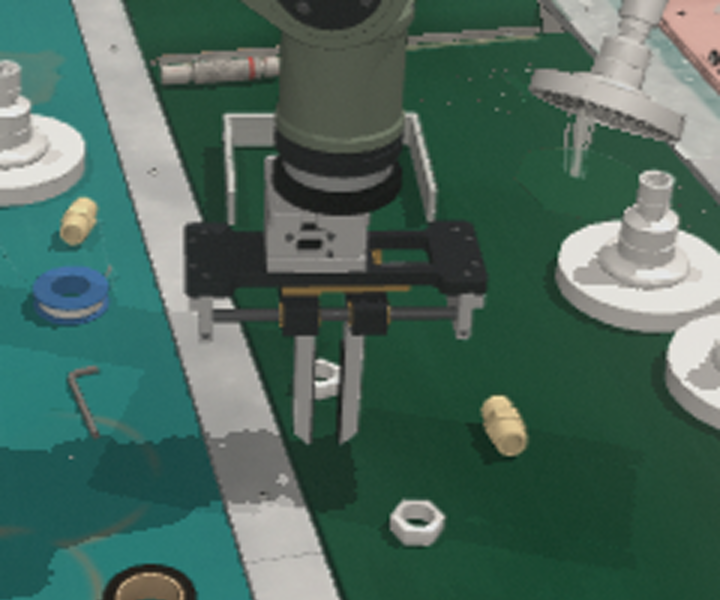

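The side picture shows the fingers straddling the line just behind nut A, seen at (325,378), with nut B at (417,522) and the fitting well clear. I'll push along the bay axis.

Call:
{"op": "play_rows", "data": {
  "delta_pos": [
    [0,0,-0.4],
    [0.15,0.9,0],
    [0.15,0.9,0],
    [0.15,0.9,0],
    [0.15,0.9,0],
    [0.15,0.9,0],
    [0.15,0.9,0],
    [0.15,0.9,0]
  ],
  "rotation": [
    [0,0,0],
    [0,0,0],
    [0,0,0],
    [0,0,0],
    [0,0,0],
    [0,0,0],
    [0,0,0],
    [0,0,0]
  ],
  "fingers": [0.65,0.65,0.65,0.65,0.65,0.65,0.65,0.65]
}}

```text
time_s: 3.4
tool_pos: [0.5801, -0.118, 0.0045]
orientation: [[0.173, 0.985, 0.0], [0.985, -0.173, -0.0], [-0.0, 0.0, -1.0]]
force: [0.5, -0.2, 0.6]
opening: 0.0166
```

Call:
{"op": "play_rows", "data": {
  "delta_pos": [
    [0.17,1,0],
    [0.17,1,0],
    [0.17,1,0],
    [0.17,1,0],
    [0.17,1,0],
    [0.17,1,0],
    [0.17,1,0],
    [0.17,1,0]
  ],
  "rotation": [
    [0,0,0],
    [0,0,0],
    [0,0,0],
    [0,0,0],
    [0,0,0],
    [0,0,0],
    [0,0,0],
    [0,0,0]
  ],
  "fingers": [0.65,0.65,0.65,0.65,0.65,0.65,0.65,0.65]
}}

```text
time_s: 4.2
tool_pos: [0.5936, -0.0379, 0.0044]
orientation: [[0.173, 0.985, -0.0], [0.985, -0.173, -0.0], [-0.0, -0.0, -1.0]]
force: [0.3, -1.2, 0.2]
opening: 0.0165
```

Run:
```python
from h import *
f=grab('side')
cv2.imwrite('pics/s3.png',cv2.resize(f['frame'][160:360,230:470],(720,600),interpolation=cv2.INTER_CUBIC))
```

```text
(no output)
```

View pics/s3.png

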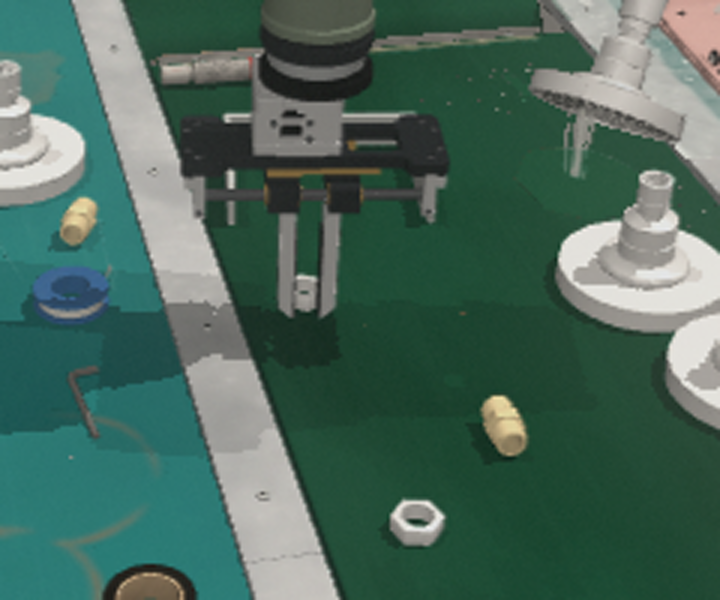

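The nut at (304,292) sits cradled between the fingers and slides with them. I'll carry on into the bay.

Call:
{"op": "play_rows", "data": {
  "delta_pos": [
    [0.19,1.15,0],
    [0.19,1.15,0],
    [0.19,1.15,0],
    [0.19,1.15,0],
    [0.19,1.15,0],
    [0.19,1.15,0],
    [0.19,1.15,0],
    [0.19,1.15,0]
  ],
  "rotation": [
    [0,0,0],
    [0,0,0],
    [0,0,0],
    [0,0,0],
    [0,0,0],
    [0,0,0],
    [0,0,0],
    [0,0,0]
  ],
  "fingers": [0.65,0.65,0.65,0.65,0.65,0.65,0.65,0.65]
}}

```text
time_s: 5.05
tool_pos: [0.6088, 0.0543, 0.0044]
orientation: [[0.173, 0.985, -0.0], [0.985, -0.173, 0.0], [0.0, -0.0, -1.0]]
force: [-0.7, -0.4, 0.3]
opening: 0.0164
```

Call:
{"op": "play_rows", "data": {
  "delta_pos": [
    [0.19,1.15,0],
    [0.19,1.15,0],
    [0.19,1.15,0],
    [0.19,1.15,0],
    [0.19,1.15,0],
    [0.19,1.15,0],
    [0.19,1,0],
    [0,0,0]
  ],
  "rotation": [
    [0,0,0],
    [0,0,0],
    [0,0,0],
    [0,0,0],
    [0,0,0],
    [0,0,0],
    [0,0,0],
    [0,0,0]
  ],
  "fingers": [0.65,0.65,0.65,0.65,0.65,0.65,0.65,0.65]
}}

```text
time_s: 5.85
tool_pos: [0.6223, 0.1338, 0.0045]
orientation: [[0.172, 0.985, 0.0], [0.985, -0.172, 0.0], [0.001, 0.0, -1.0]]
force: [0.9, 0.6, -0.6]
opening: 0.0166
```

Call:
{"op": "play_rows", "data": {
  "delta_pos": [
    [-0.2,-1,0],
    [-0.3,-2,0],
    [0,0,1],
    [0,0,4],
    [0,0,4],
    [0,-4.5,0],
    [0,-4.5,0],
    [0,-4.5,0]
  ],
  "rotation": [
    [0,0,0],
    [0,0,0],
    [0,0,0],
    [0,0,0],
    [0,0,0],
    [0,0,0],
    [0,0,0],
    [0,0,0]
  ],
  "fingers": [0.65,0.65,0.65,0.65,0.65,0.65,0.65,0.65]
}}

```text
time_s: 6.65
tool_pos: [0.6176, -0.0341, 0.0963]
orientation: [[0.173, 0.985, 0.003], [0.985, -0.173, -0.0], [0.0, 0.003, -1.0]]
force: [1.1, -0.2, -0.1]
opening: 0.0165
```

Call:
{"op": "play_rows", "data": {
  "delta_pos": [
    [-0.4,-4.5,0],
    [-0.4,-4.5,0],
    [-0.4,-4.5,0],
    [-0.4,-4.5,0],
    [-0.4,-4.5,0],
    [-0.4,-4.5,0],
    [-0.1,-2.8,0],
    [0,0,0]
  ],
  "rotation": [
    [0,0,0],
    [0,0,0],
    [0,0,0],
    [0,0,0],
    [0,0,0],
    [0,0,0],
    [0,0,0],
    [0,0,0]
  ],
  "fingers": [0.65,0.65,0.65,0.65,0.65,0.65,0.65,0.65]
}}

```text
time_s: 7.45
tool_pos: [0.5914, -0.3358, 0.0956]
orientation: [[0.179, 0.984, 0.002], [0.984, -0.179, -0.002], [-0.002, 0.002, -1.0]]
force: [0.1, 1.0, -0.2]
opening: 0.0168
```

Run:
```python
from h import *
f=grab('top');im=f['frame'][150:260,200:440]
cv2.imwrite('pics/c2.png',cv2.resize(im,None,fx=3.3333,fy=3.3333,interpolation=cv2.INTER_CUBIC))
print(arm.state()['tool_pos'])
```

```text
[ 0.59157744 -0.33308817  0.09521423]
```

View pics/c2.png

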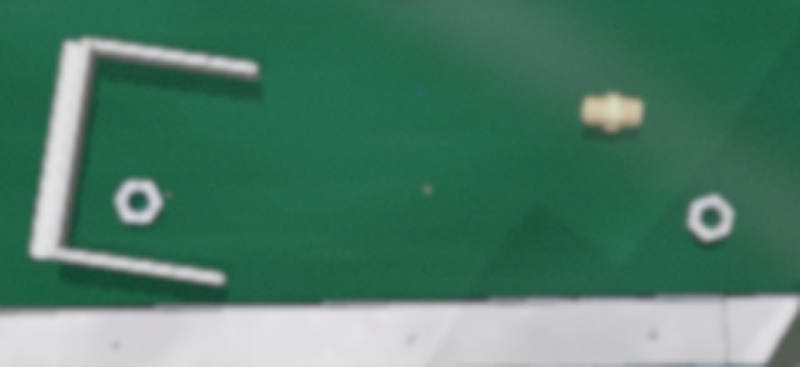

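Nut A lies inside the bay at (138,201), and nut B at (711,217) and the fitting haven't moved. Now I'll push B.

Call:
{"op": "play_rows", "data": {
  "delta_pos": [
    [0,0,-3],
    [0,0,-3],
    [0,0,-2],
    [0,0,-1],
    [0,0,-0.1],
    [0,0,0],
    [0.19,1.1,0],
    [0.19,1.1,0]
  ],
  "rotation": [
    [0,0,0],
    [0,0,0],
    [0,0,0],
    [0,0,0],
    [0,0,0],
    [0,0,0],
    [0,0,0],
    [0,0,0]
  ],
  "fingers": [0.65,0.65,0.65,0.65,0.65,0.65,0.65,0.65]
}}

```text
time_s: 8.3
tool_pos: [0.597, -0.3087, 0.0052]
orientation: [[0.174, 0.985, 0.002], [0.985, -0.174, -0.001], [-0.001, 0.003, -1.0]]
force: [0.8, -0.7, 0.3]
opening: 0.0166
```

Call:
{"op": "play_rows", "data": {
  "delta_pos": [
    [0.19,1.1,0],
    [0.19,1.1,0],
    [0.19,1.1,0],
    [0.19,1.1,0],
    [0.19,1.1,0],
    [0.19,1.1,0],
    [0.19,1.1,0],
    [0.19,1.1,0]
  ],
  "rotation": [
    [0,0,0],
    [0,0,0],
    [0,0,0],
    [0,0,0],
    [0,0,0],
    [0,0,0],
    [0,0,0],
    [0,0,0]
  ],
  "fingers": [0.65,0.65,0.65,0.65,0.65,0.65,0.65,0.65]
}}

```text
time_s: 9.1
tool_pos: [0.6112, -0.2199, 0.0034]
orientation: [[0.173, 0.985, -0.0], [0.985, -0.173, -0.0], [-0.0, 0.0, -1.0]]
force: [0.6, -0.7, 1.5]
opening: 0.0164
```

Call:
{"op": "play_rows", "data": {
  "delta_pos": [
    [0.19,1.1,0],
    [0.19,1.1,0],
    [0.19,1.1,0],
    [0.19,1.1,0],
    [0.19,1.1,0],
    [0.19,1.1,0],
    [0.19,1.1,0],
    [0.19,1.1,0]
  ],
  "rotation": [
    [0,0,0],
    [0,0,0],
    [0,0,0],
    [0,0,0],
    [0,0,0],
    [0,0,0],
    [0,0,0],
    [0,0,0]
  ],
  "fingers": [0.65,0.65,0.65,0.65,0.65,0.65,0.65,0.65]
}}

```text
time_s: 9.9
tool_pos: [0.6263, -0.1318, 0.0034]
orientation: [[0.173, 0.985, -0.0], [0.985, -0.173, 0.0], [0.0, -0.0, -1.0]]
force: [-0.3, -1.7, 0.3]
opening: 0.0165
```

Run:
```python
from h import *
f=grab('side')
cv2.imwrite('pics/s4.png',cv2.resize(f['frame'][160:360,230:470],(720,600),interpolation=cv2.INTER_CUBIC))
```

```text
(no output)
```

View pics/s4.png

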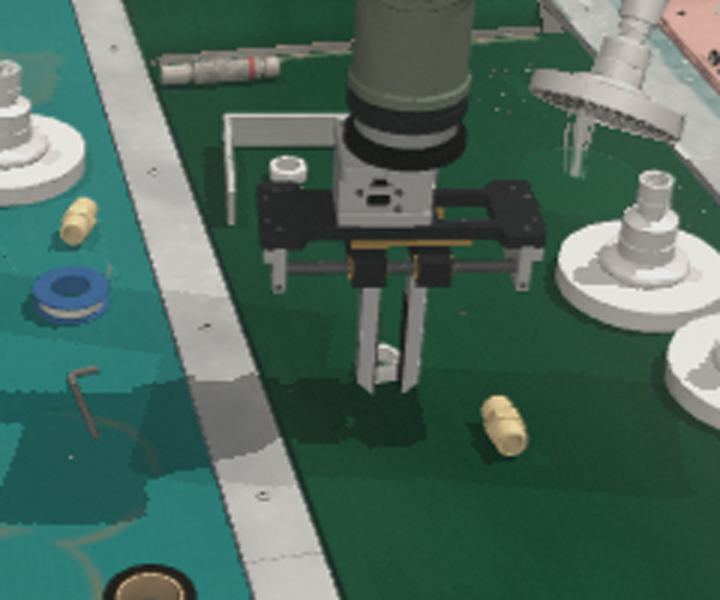

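Nut B at (388,360) is cradled and sliding, and A at (288,168) is in the bay. I'll continue.

Call:
{"op": "play_rows", "data": {
  "delta_pos": [
    [0.19,1.1,0],
    [0.19,1.1,0],
    [0.19,1.1,0],
    [0.19,1.1,0],
    [0.19,1.1,0],
    [0.19,1.1,0],
    [0.19,1.1,0],
    [0.19,1.1,0]
  ],
  "rotation": [
    [0,0,0],
    [0,0,0],
    [0,0,0],
    [0,0,0],
    [0,0,0],
    [0,0,0],
    [0,0,0],
    [0,0,0]
  ],
  "fingers": [0.65,0.65,0.65,0.65,0.65,0.65,0.65,0.65]
}}

```text
time_s: 10.75
tool_pos: [0.6416, -0.0438, 0.0034]
orientation: [[0.173, 0.985, -0.0], [0.985, -0.173, 0.0], [0.0, -0.0, -1.0]]
force: [0.6, -0.5, 0.7]
opening: 0.0163
```

Call:
{"op": "play_rows", "data": {
  "delta_pos": [
    [0.19,1.1,0],
    [0.19,1.1,0],
    [0.19,1.1,0],
    [0.19,1.1,0],
    [0.19,1.1,0],
    [0.19,1.1,0],
    [0.19,1.1,0],
    [0.19,1.1,0]
  ],
  "rotation": [
    [0,0,0],
    [0,0,0],
    [0,0,0],
    [0,0,0],
    [0,0,0],
    [0,0,0],
    [0,0,0],
    [0,0,0]
  ],
  "fingers": [0.65,0.65,0.65,0.65,0.65,0.65,0.65,0.65]
}}

```text
time_s: 11.55
tool_pos: [0.6568, 0.0441, 0.0034]
orientation: [[0.173, 0.985, -0.0], [0.985, -0.173, 0.0], [0.0, -0.0, -1.0]]
force: [-0.5, -0.6, 0.4]
opening: 0.0165
```

Call:
{"op": "play_rows", "data": {
  "delta_pos": [
    [0.19,1.1,0],
    [0.19,1.1,0],
    [0.19,1.1,0],
    [0.19,1.1,0],
    [0.19,1.1,0],
    [0.19,1.1,0],
    [0,0,0],
    [0,0,0]
  ],
  "rotation": [
    [0,0,0],
    [0,0,0],
    [0,0,0],
    [0,0,0],
    [0,0,0],
    [0,0,0],
    [0,0,0],
    [0,0,0]
  ],
  "fingers": [0.65,0.65,0.65,0.65,0.65,0.65,0.65,0.65]
}}

```text
time_s: 12.35
tool_pos: [0.6681, 0.1095, 0.0035]
orientation: [[0.172, 0.985, 0.0], [0.985, -0.172, -0.0], [-0.0, 0.0, -1.0]]
force: [-0.0, 0.4, -0.3]
opening: 0.0163
```

Call:
{"op": "play_rows", "data": {
  "delta_pos": [
    [-0.2,-1,0],
    [-0.3,-2,0],
    [0,0,1],
    [0,0,4],
    [0,0,4],
    [0,-4.5,1],
    [0,-4.5,1],
    [0,-4.5,1]
  ],
  "rotation": [
    [0,0,0],
    [0,0,0],
    [0,0,0],
    [0,0,0],
    [0,0,0],
    [0,0,0],
    [0,0,0],
    [0,0,0]
  ],
  "fingers": [0.65,0.65,0.65,0.65,0.65,0.65,0.65,0.65]
}}

```text
time_s: 13.15
tool_pos: [0.6634, -0.057, 0.1256]
orientation: [[0.173, 0.985, 0.002], [0.985, -0.173, -0.0], [0.0, 0.002, -1.0]]
force: [0.0, -0.7, -0.8]
opening: 0.0166
```

Call:
{"op": "play_rows", "data": {
  "delta_pos": [
    [0,-4.5,0],
    [0,-4.5,0],
    [0,-4.5,0],
    [0,-4.5,0],
    [0,-4.5,0],
    [0,0,0],
    [0,0,0],
    [0,0,0]
  ],
  "rotation": [
    [0,0,0],
    [0,0,0],
    [0,0,0],
    [0,0,0],
    [0,0,0],
    [0,0,0],
    [0,0,0],
    [0,0,0]
  ],
  "fingers": [0.65,0.65,0.65,0.65,0.65,0.65,0.65,0.65]
}}

```text
time_s: 13.95
tool_pos: [0.663, -0.2797, 0.1237]
orientation: [[0.173, 0.985, 0.0], [0.985, -0.173, 0.001], [0.001, -0.0, -1.0]]
force: [0.3, -0.1, 0.3]
opening: 0.0163
```

Run:
```python
from h import *
f=grab('top','t3.png');im=f['frame'][140:320,190:430]
cv2.imwrite('pics/c3.png',cv2.resize(im,None,fx=3.3333,fy=3.3333,interpolation=cv2.INTER_CUBIC))
```

```text
(no output)
```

View pics/c3.png

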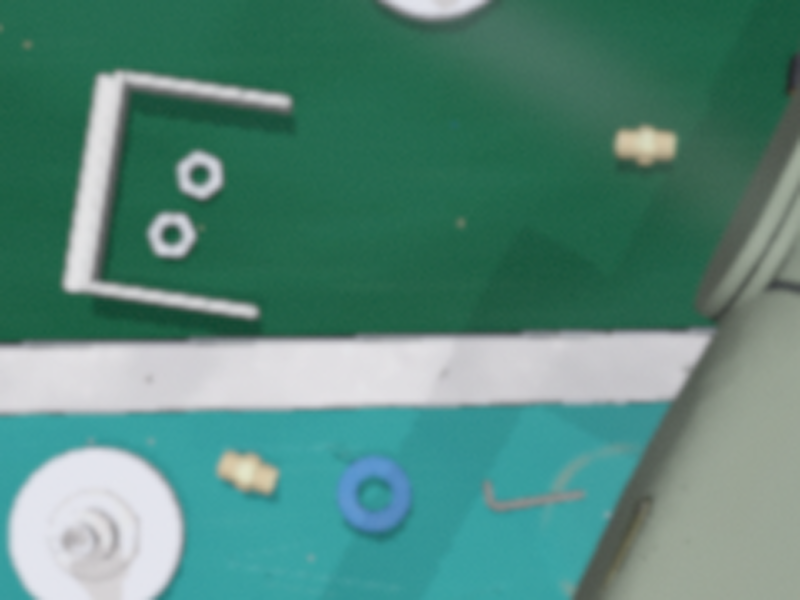

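Both nuts, at (200,175) and (172,235), are well past the wall ends, which are at (290,102) and (257,312). The visible bystanders haven't moved, and the arm is clear.

Run:
```python
from h import *
print(arm.close_job())
```

```text
the job is handed in; nothing more can be done
None
```

Both union nuts are inside the collecting bay, and I handed the job in at about 14 s of the 64 s allowed. I set the fingers about 17 mm apart so each nut sat between them, then pushed nut A and nut B in turn along the bay's axis.

- **Nuts:** the last top picture shows both lying flat, with the nearer one to the opening about 50 mm past the wall ends. That puts it at roughly x = -9 mm in the bay's frame, where the limit is -44 mm.
- **Bystanders:** the ones in view (both fittings, hex key, thread tape, shower head) looked unmoved. The plug gauge and black tape were outside that last crop. Both still looked in place in the last side picture, before the final push, and the arm did not go near them after that.
- **Robot:** it ended well clear and touching nothing, and the wrist force read at the end of each move stayed under 2 N. No check failed or disagreed.

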